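# Turn the parcel-cart wheel until its valve stem points straight up

### The arm

A 6-joint arm with a two-finger parallel gripper is mounted at the origin on the work surface. World frame = base frame: x ahead of the robot, y to its left, z up, the work surface at z = 0. Lengths are in mm, angles in rad, forces in N, time in s.
With the tool pointing down it reaches from about 350 to 975 mm from the base axis. Payload 4.9 kg.
Tool frame: the origin (TCP) lies at the very end of the fingers, on their centre line; the grasp point (between the pads) lies 19 mm behind it (bot.grip_point_offset is the distance from the TCP to the grasp point, in mm); z points along the fingers, y is the line along which they close (so a half turn about z gives the same grasp; the last joint's range is limited). The gripper opens to 85 mm and grips with 20 to 120 N. Pads are 22 mm wide; open, the fingers measure 114 mm over their backs; the gripper's body (76 mm by 85 mm) begins 54 mm behind the grasp point. The pads swing forward as they close: fully open they stand 13 mm farther back than shut.
Start: joints at [1.217, 0.053, 1.613, -0, 1.476, -0.119], TCP at [145.396, 607.833, 231.304] pointing down, gripper open.
Joint ranges: [-3.01, 3.01], [-1.01, 2.22], [0.06, 2.58], [-1.02, 4.17], [0.09, 2.62], [-3.14, 3.14]. Speed limits (rad/s): [2.57, 2.57, 3.14, 3.14, 3.14, 3.14].

### API

Orientations are given as a rotation vector (axis times angle).
In Python, from bench import telemetry, viewer, workorder, finder, bot gives the robot as it stands. The module is installed in compiled form; this text tells all that it offers.
- The arm moves only by the shell command python3 -m handwheel 'ROWS' [FORCE]. ROWS is text: rows parted by semicolons, each of 5 numbers parted by spaces: the shift along the tool's x, y, z in units of 50 mm (1.0 is 50 mm), then the turn about the tool's z in units of 6 degrees (1.0 is 6 degrees), then the finger opening in mm, from 0 to 85.4. In form: tx ty tz twist fingers; .... A call has 1 to 20 rows; each row shifts and turns the commanded pose from where the row before left it, along the tool's axes as they then stand; what a row does not reach is not made up. A row lasts 1/10 s, in which the tool goes at most 50 mm and 8.59 degrees, less where a joint would pass 70% of its speed; a pose out of reach is approached as far as the arm can. A call is refused whole if a number of a shift passes 1 or a number of a turn 1, either way. A call with a gripper value outside its range is refused whole. The fingers move at their own pace and stop on an object; FORCE is the grip in N (left out, the last holds). Time passes only in rows, so rows that do not move let the fingers close. It gives the time, the measured TCP pose, the force, the opening and the grip force at its end, in the units of the state.
- telemetry.sense(): the state, without advancing time (a new reading comes with each control period).
- viewer.capture(name): name is "scene" or "top" or "wrist"; returns the picture (420x560x3 uint8, red, green, blue); there is no depth.
- viewer.calibration(name): a dict with "K" (3x3 intrinsics, pixels), "extrinsics" (4x4, takes a point from world to camera coordinates); the wrist camera has in their place "T_tool_cam" (4x4, takes a point from camera to tool coordinates, whose origin is the TCP and whose axes are the flange's). Camera axes: x right, y down, z forward; pixel columns grow to the right and rows downward; lengths in mm; the calibration is good to about 2 mm. A picture is of the moment at which its call begins: read the wrist's pose just before it. calibration takes no time and is no camera call.
- workorder.sign_off(): hands the job in; it is judged then, once.
Trained networks look in the newest picture that a camera, given by its name, has taken for a name from the list of things; names that differ only in an ending like _2 or _b are one class to them, and where a whole thing is asked for, a point or a joint stands for the part that bears it (a point fixed in the world has none). Each returns a list of dicts, best first, with "score" (0 to 1); they miss things now and then, are a little off and sometimes report something else, mostly with a low value. They report only what shows in the picture. A call takes as long as a camera call.
- finder.look_for(camera, label): "box" ([centre column, centre row, width, height] as shares, 0 to 1, of the picture: columns of its width, rows of its height, round what is visible of it).
- finder.masks_of(camera, label): "region" (420x560 bool, what is visible of it) and "box" ([centre column, centre row, width, height] as shares, 0 to 1, of the picture: columns of its width, rows of its height, round what is visible of it).
The state is a dict: "time": time; "q": joint angles; "dq": joint speeds; "tau": joint torques, N m; "position": TCP position; "tcp_rot": TCP orientation; "wrist_force": force on the tool from outside, world axes, zero at the start; "moment": the same for the moment, N m; "opening": opening from 0.0 (shut) to 1.0 (fully open); "finger_force": force on a finger pad.
Only numpy, scipy, OpenCV 4.12 (cv2) and the standard library are available. Lean on these libraries where they do the work, as an engineer would, in place of code of your own. Each camera call takes 0.05 s, during which the arm holds its last target. There are 200 camera calls.

### The job

The spare wheel of the parcel cart hangs on a stand, ready to be pumped up. Push its spokes round with the fingertips until the valve is at the bottom of the wheel, its stem pointing straight up at the hub, then leave the wheel at rest and draw away. Keep off the tyre, the rim and the valve stem, do not lift, tip or shove the stand, and leave everything else on the table where it is.

Things in the scene. Friction and masses are not known exactly. Their poses are not given: they have to be found in the camera images.
- stand: loose steel wheel stand (6 kg, held only by its weight): plate 220 (x) x 300 (y) x 10 mm, origin at the centre of its underside, z up. Its x axis runs parallel to the level axle, away from the robot (yaw -0.1 to 0.45 rad). Two grey tubes run from behind the hub (x +45 mm) down and out to the plate; on the robot's side of the wheel there is only the plate
- hub (a point): fixed point on the axle in the wheel's mid-plane, in the stand's frame at x -30, y 0, z +175 mm. The wheel stands upright, square to the stand's x axis; its white hub has a radius of 22 mm and reaches 33 mm towards the robot from this point
- spokes (a point): point on the axle at mid-depth of the spokes, 14 mm on the robot's side of the hub point; fixed to the stand. Five straight white spokes, 72 degrees apart, go from the hub (radius 22 mm) to the rim (radius 99 mm); each is 14 mm wide and 16 mm deep along the axle (8 mm either way of this point), with open gaps between
- wheel (a joint): turn of the wheel in rad about the stand's +x axis, right-handed: as it grows the top moves to the stand's -y. 0 or whole turns: valve at the bottom, stem straight up; pi: valve at the top. No stops either way. Stiff bearing (0.3 N m, some 5 N at the middle of a spoke): it stays where it is left. It starts with the valve within 1.15 rad of the top
- valve: valve stem on the inside of the rim, midway between two spokes (spokes at 36, 108 and 180 degrees from it, either way): black rubber 11 mm thick with a brass tip 8 mm thick, 36 mm long, from radius 100 to 64 mm, 6 mm on the robot's side of the mid-plane. Origin at its foot on the rim, z along the stem to the hub
- tyre: black tyre, 300 mm outer diameter, 40 mm wide (20 mm either side of the mid-plane), with the white rim, inner radius 99 mm; turns with the wheel, origin at the hub point
- wrench: loose steel wrench 150 mm long lying on the plate of the stand, on the robot's side of the wheel; origin at its underside
- jar: loose clear jar with a steel lid, 60 mm across, 85 mm high, beside the wheel on the stand's +y side; origin under its centre
- tape: loose roll of clear tape lying flat, 100 mm across, 48 mm high, in front of the stand on its -y side; origin under its centre
- pump: loose black hand pump with a T handle, 190 mm long, 35 mm high, lying on the table at the stand's -y side; origin under its middle
- parcel: loose small carton 120 x 90 x 60 mm on the table at the stand's +y side, beyond the jar; origin under its centre
- mug: loose white mug 80 mm across, 90 mm high, in front of the stand on its +y side; origin under its centre
- screwdriver: loose screwdriver 180 mm long on the table in front of the stand; origin at its underside

How it is judged (in metres and radians):
At the end, for the whole second after the job is handed in: the valve stem points straight up within 0.15 rad (about 8.5 degrees), the wheel is at rest, the stand is upright and within 20 mm of where it was, and each other thing within 30 mm of where it was (angle between valve's own z axis and vertical below 0.15 rad and velocity of joint wheel between -0.05 and 0.05 rad/s and distance of stand from where it was at the start of the episode below 0.02 m and angle between stand's own z axis and vertical below 0.05 rad and distance of each of wrench, jar, tape, pump, parcel, mug, screwdriver from where it was at the start of the episode below 0.03 m); the robot touches nothing.
It fails at once if the tyre or rim is touched with more than 2 N (contact force between any of the fingers, the arm and tyre above 2 N).
It fails at once if the valve stem is touched with more than 1 N (contact force between any of the fingers, the arm and valve above 1 N).
It fails at once if the stand is lifted, tipped (over 0.1 rad) or shoved (over 20 mm) (height (world z) of stand above 0.012 m or angle between stand's own z axis and vertical above 0.1 rad or distance of stand from where it was at the start of the episode above 0.02 m).
It fails at once if another thing on the table is lifted or moved by more than 30 mm (distance of any of wrench, jar, tape, pump, parcel, mug, screwdriver from where it was at the start of the episode above 0.03 m).
It also fails if it takes over 48 s, if anything falls off the work surface, if the arm or the gripper's body presses on something with over 40 N, if the wrist force passes 120 N, or if a joint passes its speed limit or range.

## Working session

There is one attempt and no reset: what is moved stays moved. The work goes in short steps, Python scripts to look and compute and a shell command to move; the robot and the scene stay as the last step left them, time stands still between calls to the robot, and variables do not carry over. Pictures are saved under pics/ and viewed, at most 10 in all, crops included, and the job is handed in when it is done.

```bash
mkdir -p pics
python3 - <<'E'
from bench import telemetry, viewer, finder
import cv2, numpy as np
s=telemetry.sense(); print({k:np.round(v,3) for k,v in s.items()})
ims=[]
for c in ["scene","top"]:
    im=viewer.capture(c); cv2.imwrite(f"pics/{c}0.png",im[:,:,::-1])
    k=viewer.calibration(c); print(c,np.round(k["K"],1).tolist(),np.round(k["extrinsics"],3).tolist())
    for l in ["stand","hub","valve","tyre","wrench","jar","tape","pump","parcel","mug","screwdriver"]:
        r=finder.look_for(c,l)
        print(l,[(round(d["score"],2),np.round(np.array(d["box"])*[560,420,560,420]).tolist()) for d in r[:2]])
print(np.round(viewer.calibration("wrist")["T_tool_cam"],3).tolist(), np.round(viewer.calibration("wrist")["K"],1).tolist())
E
```

```text
{'time': np.float64(0.0), 'q': array([ 1.217,  0.053,  1.614,  0.   ,  1.476, -0.119]), 'dq': array([ 0.001, -0.002,  0.   , -0.001, -0.   , -0.   ]), 'tau': array([ 0.0000e+00, -3.9368e+01, -3.7018e+01, -0.0000e+00,  7.0000e-03,
       -0.0000e+00]), 'position': array([145.196, 607.247, 230.04 ]), 'tcp_rot': array([-3.680e-01, -3.119e+00,  3.000e-03]), 'wrist_force': array([ 0.973, -0.038, -0.112]), 'moment': array([-0.039,  0.053, -0.026]), 'finger_force': np.float64(0.0), 'opening': np.float64(0.999)}
scene [[543.3, 0.0, 282.1], [0.0, 543.3, 214.8], [0.0, 0.0, 1.0]] [[-0.854, 0.521, -0.003, 451.235], [0.386, 0.629, -0.675, -180.565], [-0.349, -0.578, -0.738, 1772.258], [0.0, 0.0, 0.0, 1.0]]
stand [(0.56, [262.0, 208.0, 123.0, 155.0]), (0.37, [358.0, 230.0, 44.0, 42.0])]
hub [(0.63, [263.0, 207.0, 123.0, 149.0])]
valve []
tyre [(0.7, [268.0, 183.0, 84.0, 102.0])]
wrench [(0.57, [273.0, 204.0, 21.0, 16.0])]
jar [(0.68, [309.0, 276.0, 23.0, 36.0])]
tape [(0.65, [262.0, 162.0, 27.0, 22.0])]
pump [(0.57, [205.0, 188.0, 60.0, 40.0])]
parcel [(0.88, [361.0, 296.0, 59.0, 65.0])]
mug [(0.81, [360.0, 230.0, 44.0, 40.0])]
screwdriver [(0.58, [361.0, 295.0, 59.0, 65.0])]
top [[519.7, 0.0, 275.1], [0.0, 519.7, 204.7], [0.0, 0.0, 1.0]] [[-0.001, -1.0, -0.016, 90.974], [-0.992, 0.003, -0.125, 571.503], [0.125, 0.015, -0.992, 1162.001], [0.0, 0.0, 0.0, 1.0]]
stand [(0.8, [320.0, 194.0, 158.0, 112.0])]
hub [(0.83, [318.0, 193.0, 152.0, 113.0])]
valve []
tyre [(0.89, [325.0, 195.0, 147.0, 50.0])]
wrench [(0.84, [329.0, 228.0, 56.0, 23.0])]
jar [(0.86, [219.0, 196.0, 27.0, 31.0])]
tape [(0.74, [422.0, 260.0, 51.0, 41.0])]
pump [(0.95, [407.0, 169.0, 39.0, 88.0])]
parcel []
mug [(0.61, [241.0, 282.0, 47.0, 46.0])]
screwdriver [(0.58, [332.0, 267.0, 77.0, 22.0])]
[[0.0, -0.961, -0.278, 70.354], [1.0, 0.0, 0.001, 1.192], [-0.001, -0.278, 0.961, -141.968], [0.0, 0.0, 0.0, 1.0]] [[300.4, 0.0, 281.7], [0.0, 300.4, 211.3], [0.0, 0.0, 1.0]]
```

View pics/scene0.png

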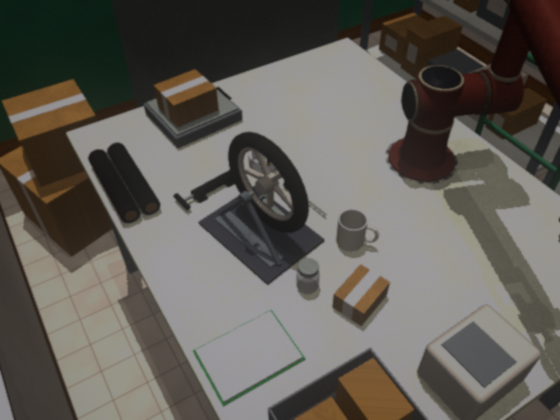

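View pics/top0.png

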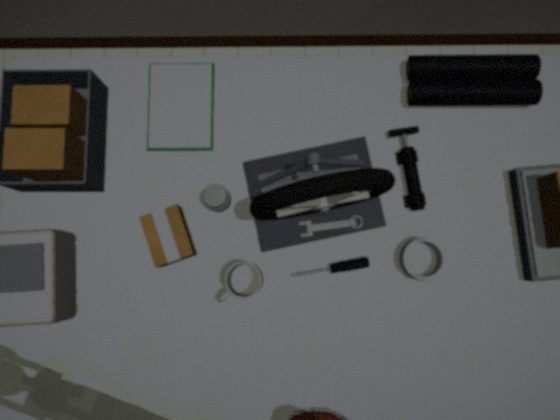

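```bash
cat > h.py <<'E'
import numpy as np, cv2
from scipy.optimize import minimize
from bench import telemetry, viewer, finder
def proj(c,P):
    k=viewer.calibration(c); E=k["extrinsics"]; q=np.atleast_2d(P)@E[:3,:3].T+E[:3,3]; q=q@k["K"].T; return q[:,:2]/q[:,2:]
def st(p,P):  # stand -> world
    c,s=np.cos(p[2]),np.sin(p[2]); return np.atleast_2d(P)@np.array([[c,s,0],[-s,c,0],[0,0,1]])+[p[0],p[1],0]
def rect(hx,hy,z,n=60):
    C=np.array([[-hx,-hy],[hx,-hy],[hx,hy],[-hx,hy],[-hx,-hy]]);o=[]
    for a,b in zip(C[:-1],C[1:]): o.append(a+(b-a)*np.linspace(.03,.97,n)[:,None])
    o=np.vstack(o); return np.c_[o,np.full(len(o),z)]
def samp(im,uv): return cv2.remap(im,uv[:,0].astype(np.float32)[None],uv[:,1].astype(np.float32)[None],cv2.INTER_LINEAR)[0]
def plate_score(p,ims):
    s=0
    for c,im in ims.items():
        d=samp(im,proj(c,st(p,rect(115,155,8))))-samp(im,proj(c,st(p,rect(105,145,10))))
        s+=np.clip(d,-10,80).mean()
    return -s
def spoke_pts(phi,r,off=0,x=-44-8): # point at angle phi (wheel joint value), angle from bottom, stand frame. positive joint: top->-y so bottom->+y
    r=np.atleast_1d(r); return np.c_[np.full(len(r),x),np.sin(phi)*r+np.cos(phi)*off,175-np.cos(phi)*r+np.sin(phi)*off]
E
python3 - <<'E'
from h import *
raw={c:viewer.capture(c) for c in ["scene","top"]}
ims={c:cv2.GaussianBlur(cv2.cvtColor(v,cv2.COLOR_RGB2GRAY),(3,3),0).astype(np.float32) for c,v in raw.items()}
# init from top corners
k=viewer.calibration("top");E=k["extrinsics"];R,t=E[:3,:3],E[:3,3];o=-R.T@t
W=[]
for u,v in [(243,162),(365,138),(385,225),(262,250)]:
    d=R.T@np.linalg.inv(k["K"])@[u,v,1]; W.append(o+d*(10-o[2])/d[2])
W=np.array(W);c=W.mean(0);e=W[1]-W[0]; yaw=np.arctan2(e[1],e[0])+np.pi/2
p0=[c[0],c[1],yaw];print(np.round(W),p0)
for sub in [ims,{"top":ims["top"]},{"scene":ims["scene"]}]:
    r=minimize(lambda z:plate_score(z*[1,1,.01],sub),np.array(p0)/[1,1,.01],method="Nelder-Mead",options=dict(initial_simplex=np.array(p0)/[1,1,.01]+np.array([[0,0,0],[12,0,0],[0,12,0],[0,0,6]])))
    p=r.x*[1,1,.01]; print(list(sub),np.round(p,3),r.fun)
    if len(sub)==2: P=p
np.save("P.npy",P)
x0,y0,s=215,120,5; im=cv2.resize(raw["scene"][y0:y0+115,x0:x0+110],None,fx=s,fy=s,interpolation=cv2.INTER_CUBIC)[:,:,::-1].copy()
im=cv2.convertScaleAbs(im,alpha=1.6)
def dot(pts,col):
    for u,v in proj("scene",pts): cv2.circle(im,(int((u-x0+.5)*s),int((v-y0+.5)*s)),2,col,-1)
dot(st(P,np.vstack([spoke_pts(f,99,0,-30+20) for f in np.linspace(0,2*np.pi,40)])),(0,255,0))
dot(st(P,[[-30,0,175]]),(0,0,255)); dot(st(P,[[-10,0,175+150],[-10,150,175],[-10,-150,175]]),(255,0,0))
cv2.imwrite("pics/c1.png",im)
E
```

```text
[[ 678.  167.   10.]
 [ 735. -125.   10.]
 [ 526. -167.   10.]
 [ 469.  121.   10.]] [np.float64(602.0786959828538), np.float64(-1.0239436417271541), np.float64(0.1936078338643239)]
['scene', 'top'] [6.02361e+02 5.33000e-01 2.08000e-01] -110.72781372070312
['top'] [6.02139e+02 2.05000e-01 2.07000e-01] -54.13523864746094
['scene'] [6.02433e+02 6.37000e-01 2.09000e-01] -56.72465515136719
```

View pics/c1.png

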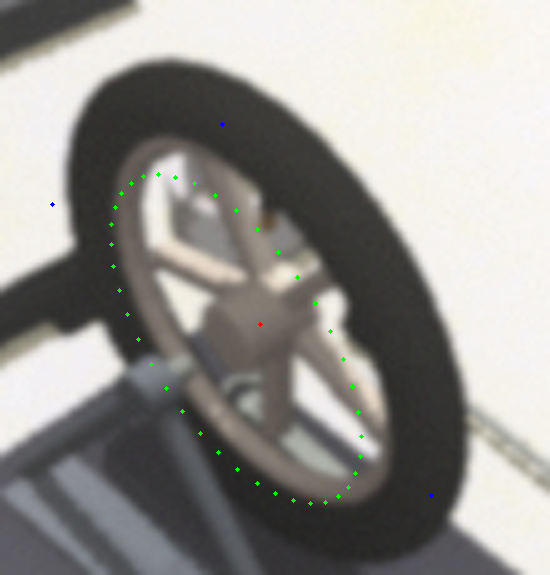

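```bash
cat >> h.py <<'E'
def back(c,uv,P,x):
    k=viewer.calibration(c);E=k["extrinsics"];R,t=E[:3,:3],E[:3,3];o=-R.T@t
    n=np.array([np.cos(P[2]),np.sin(P[2]),0]);d=R.T@np.linalg.inv(k["K"])@[uv[0],uv[1],1]
    w=o+d*(n@(np.array([P[0],P[1],0])+x*n-o))/(n@d)
    m=np.array([-n[1],n[0],0]);y=m@(w-[P[0],P[1],0]);z=w[2]-175
    return np.hypot(y,z),np.degrees(np.arctan2(y,-z))
E
python3 - <<'E'
from h import *
P=np.load("P.npy")
f=lambda a:(a[0]/5+215-.5,a[1]/5+120-.5)
print("brass",back("scene",f((268,220)),P,-36))
for a in [(225,190),(185,255),(280,390),(355,375),(320,278)]: print(back("scene",f(a),P,-36))
# target pose helper: TCP world for lateral d, depth of finger back, tip z
s=telemetry.sense();print(s["position"])
n=np.array([np.cos(P[2]),np.sin(P[2])]);print("n",n,"hub",np.array(P[:2])-30*n)
from scipy.spatial.transform import Rotation as R
print(R.from_rotvec(s["tcp_rot"]).as_matrix().round(3))
E
```

```text
brass (np.float64(72.18734257238071), np.float64(178.42369598284984))
(np.float64(77.83102359976822), np.float64(-156.331834892238))
(np.float64(67.66353780952743), np.float64(-90.67942034055578))
(np.float64(49.181358072446024), np.float64(8.974760327998439))
(np.float64(67.2689929968754), np.float64(95.69147380231261))
(np.float64(70.97306488435848), np.float64(144.78202661965278))
[145.41322331 607.83075656 231.29561502]
n [0.97843186 0.20656981] hub [573.00840686  -5.66429928]
[[-0.973  0.233 -0.   ]
 [ 0.233  0.973 -0.   ]
 [-0.    -0.    -1.   ]]
```

```bash
python3 -m handwheel '-.64 -.48 -.3 0 85;-.64 -.48 -.3 0 85;-.64 -.48 -.3 0 85;-.64 -.48 -.3 0 85;-.64 -.48 -.3 0 85;-.64 -.48 -.3 0 85;-.64 -.48 -.3 0 85;-.64 -.48 -.3 0 85;-.64 -.48 -.3 0 85;-.64 -.48 -.3 0 85' && python3 -m handwheel '-.07 -.78 0 0 85;-.07 -.78 0 0 85;-.07 -.78 0 0 85;-.07 -.78 0 0 85;-.07 -.78 0 0 85;-.07 -.78 0 0 85;-.07 -.78 0 0 85;-.07 -.78 0 0 85;-.07 -.78 0 0 85;0 0 0 -.85 85;0 0 0 -.85 85;0 0 0 -.85 85;0 0 0 -.85 85;0 0 0 -.85 85;0 0 0 0 85;0 0 0 0 85;0 0 0 0 85'
cat >> h.py <<'E'
from scipy.spatial.transform import Rotation as Rt
_p=proj
def wrist_E():
    s=telemetry.sense();T=np.eye(4);T[:3,:3]=Rt.from_rotvec(s["tcp_rot"]).as_matrix();T[:3,3]=s["position"]
    k=viewer.calibration("wrist");return np.linalg.inv(T@k["T_tool_cam"]),k["K"]
def projw(P,E,K): q=np.atleast_2d(P)@E[:3,:3].T+E[:3,3];q=q@K.T;return q[:,:2]/q[:,2:]
def overlay(im,f,P,phi):
    im=im[:,:,::-1].copy()
    def dot(pts,col):
        for u,v in f(st(P,pts)): cv2.circle(im,(int(round(u)),int(round(v))),1,col,-1)
    dot(np.vstack([spoke_pts(a,99,0,-50) for a in np.linspace(0,2*np.pi,60)]),(0,255,0))
    dot(np.vstack([spoke_pts(a,22,0,-63) for a in np.linspace(0,2*np.pi,20)]),(0,0,255))
    dot(rect(110,150,10,15),(0,255,255))
    for i in range(5):
        dot(spoke_pts(phi+np.radians(36+72*i),np.linspace(30,95,8),0,-52),(255,0,255))
    dot(spoke_pts(phi,np.linspace(64,100,6),0,-36),(255,128,0))
    return im
E
python3 - <<'E'
from h import *
P=np.load("P.npy");E,K=wrist_E();im=viewer.capture("wrist");np.save("w1.npy",im);np.savez("w1c.npz",E=E,K=K)
o=overlay(cv2.convertScaleAbs(im,alpha=1.3),lambda X:projw(X,E,K),P,np.radians(165));cv2.imwrite("pics/w1.png",o)
E
```

```text
time: 2.3
position: [401.5, 298.6, 382.2]
tcp_rot: [0.368, 3.119, 0.001]
wrist_force: [-0.1, 0.4, 1.0]
opening: 0.997
finger_force: 0.0
time: 4.0
position: [349.7, -48.7, 381.4]
tcp_rot: [-0.328, 3.124, -0.0]
wrist_force: [-0.4, -0.1, -0.1]
opening: 0.999
finger_force: 0.0
```

View pics/w1.png

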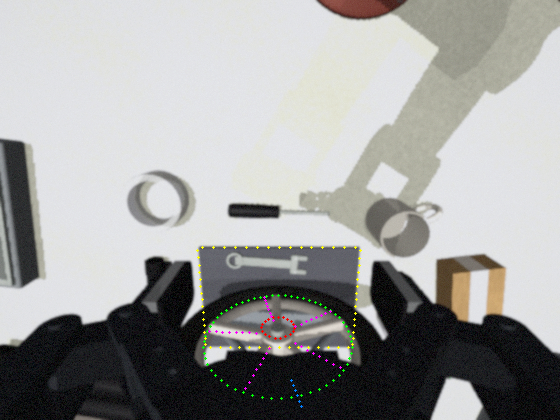

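Run:
```python
from h import *
P=np.load("P.npy");im=np.load("w1.npy");c=np.load("w1c.npz")
def rectify(im,f,x):
    g=np.linspace(-110,110,380);Y,Z=np.meshgrid(g,-g)   # seen with +y to right, up up
    uv=f(st(P,np.c_[np.full(Y.size,x),Y.ravel(),175+Z.ravel()])).astype(np.float32).reshape(380,380,2)
    o=cv2.remap(im,uv[...,0],uv[...,1],cv2.INTER_CUBIC)[:,:,::-1].copy()
    s=380/220
    for a in range(0,360,36):
        r=np.radians(a);cv2.line(o,tuple(int(190+s*95*np.sin(r)*1) if i==0 else int(190+s*95*np.cos(r)) for i in (0,1)),tuple(int(190+s*(105*np.sin(r))) if i==0 else int(190+s*105*np.cos(r)) for i in (0,1)),(0,255,0),1)
    cv2.circle(o,(190,190),int(22*s),(0,0,255),1);cv2.circle(o,(190,190),int(99*s),(0,255,255),1)
    return o
a=rectify(cv2.convertScaleAbs(im,alpha=1.3),lambda X:projw(X,c["E"],c["K"]),-52)
b=rectify(cv2.convertScaleAbs(viewer.capture("scene"),alpha=1.6),lambda X:proj("scene",X),-36)
cv2.imwrite("pics/r1.png",np.hstack([a,b]))
```

```text
(no output)
```

View pics/r1.png

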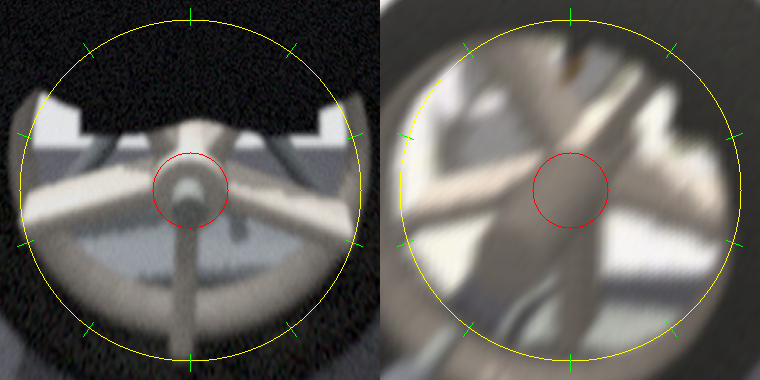

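```bash
python3 -c "
from bench import telemetry;import numpy as np
s=telemetry.sense();print(s['q'].round(2),s['position'].round(1),s['time'])
n=np.array([.9784,.2066]);m=np.array([-.2066,.9784]);h=np.array([573.,-5.7])
d=s['position'][:2]-h;print('depth',-d@n,'lat',d@m)"
```

```text
[-0.35 -0.67  1.94 -0.    1.87 -2.13] [349.7 -48.7 381.3] 4.1
depth 227.31503979866375 lat 4.057781272962357
```

```bash
python3 -m handwheel '0 0 0 1 85.4;0 0 0 1 85.4;0 0 0 1 85.4;0 0 0 1 85.4;0 0 0 1 85.4;0 0 0 1 85.4;0 0 0 1 85.4;0 0 0 1 85.4;0 0 0 1 85.4;0 0 0 1 85.4;0 0 0 1 85.4;0 0 0 1 85.4;0 0 0 1 85.4;0 0 0 1 85.4;0 0 0 1 85.4;.15 .5 .8 0 85.4;.15 .5 .8 0 85.4;.15 .5 .8 0 85.4;.15 .5 .8 0 85.4;.15 .5 .8 0 85.4' >/dev/null && python3 -m handwheel '0 0 .1 0 85.4;0 0 0 0 85.4;0 0 0 0 85.4'
cat >> h.py <<'E'
def loc():
    s=telemetry.sense();P=np.load("P.npy");n=np.array([np.cos(P[2]),np.sin(P[2])]);m=np.array([-n[1],n[0]]);d=s["position"][:2]-(P[:2]-30*n)
    M=Rt.from_rotvec(s["tcp_rot"]).as_matrix()
    print("t %.2f depth %.1f lat %.1f z-hub %.1f yawerr %.2fdeg F(n,m,z) %.1f %.1f %.1f"%(s["time"],-d@n,d@m,s["position"][2]-175,np.degrees(np.arctan2(M[:2,1]@m,M[:2,1]@n)),s["wrist_force"][:2]@n,s["wrist_force"][:2]@m,s["wrist_force"][2]))
E
python3 - <<'E'
from h import *
loc()
im=viewer.capture("scene"); c=im[60:300,180:390]; cv2.imwrite("pics/s2.png",cv2.resize(cv2.convertScaleAbs(c,alpha=1.4),None,fx=2.5,fy=2.5,interpolation=cv2.INTER_CUBIC)[:,:,::-1])
E
```

```text
time: 6.4
position: [464.8, 13.7, 178.2]
tcp_rot: [1.975, 2.44, 0.002]
wrist_force: [0.7, -0.4, 0.8]
opening: 1.005
finger_force: 0.0
t 6.40 depth 101.8 lat 41.3 z-hub 3.2 yawerr 0.10deg F(n,m,z) 0.6 -0.5 0.8
```

View pics/s2.png

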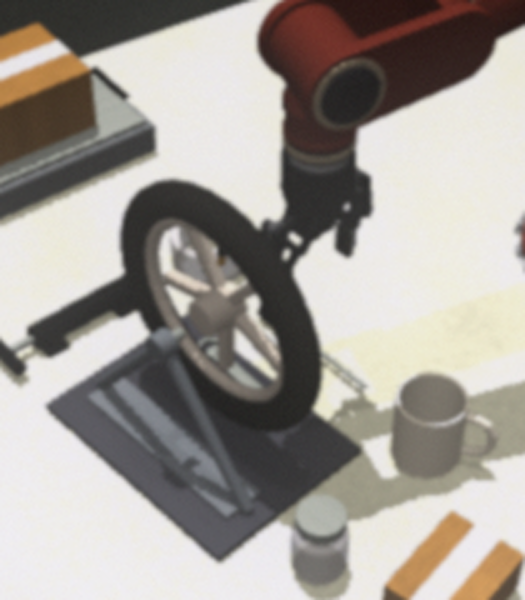

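Run:
```python
from h import *
im=viewer.capture("wrist")
c=cv2.resize(cv2.convertScaleAbs(im[240:420,280:560],alpha=2.2,beta=15),None,fx=2.85,fy=2.85,interpolation=cv2.INTER_CUBIC)[:,:,::-1].copy()
K=viewer.calibration("wrist")["K"];T=np.linalg.inv(viewer.calibration("wrist")["T_tool_cam"])
for x,col in [(0,(0,255,0)),(11,(0,255,255))]:
  for y in (42,57,75):
    for z in range(-80,1,10):
        q=T[:3,:3]@[x,y,z]+T[:3,3];u=K@q/q[2]
        cv2.circle(c,(int((u[0]-280)*2.85),int((u[1]-240)*2.85)),2 if z%20 else 4,col if y!=57 else (0,0,255) if x==0 else (255,0,255),-1)
cv2.imwrite("pics/wf.png",c)
```

```text
(no output)
```

View pics/wf.png

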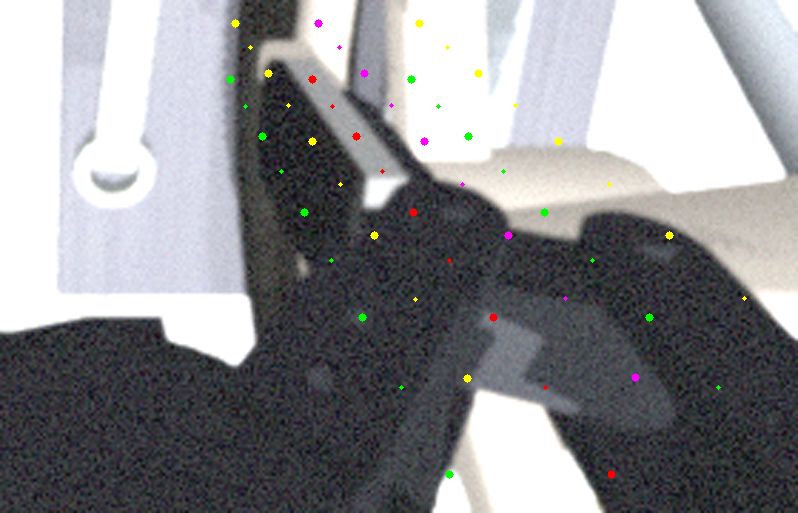

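```bash
python3 -m handwheel '.09 0 .5 0 85.4;.09 0 .52 0 85.4;0 .12 0 0 85.4;0 .12 0 0 85.4;0 0 0 0 85.4;0 0 0 0 85.4'; python3 -c "
from h import *
loc()"; python3 -m handwheel '0 0 .1 0 85.4;0 0 .1 0 85.4;0 0 .1 0 85.4;0 0 .1 0 85.4;0 0 .1 0 85.4;0 0 0 0 85.4'; python3 -c "
from h import *
loc()"
```

```text
time: 7.1
position: [472.0, 25.2, 125.3]
tcp_rot: [-1.973, -2.438, 0.007]
wrist_force: [-10.9, 0.3, -2.7]
opening: 0.999
finger_force: 0.0
t 7.10 depth 92.5 lat 51.1 z-hub -49.7 yawerr 0.13deg F(n,m,z) -10.6 2.5 -2.7
time: 7.7
position: [473.8, 25.1, 102.1]
tcp_rot: [-1.976, -2.441, 0.001]
wrist_force: [-10.0, 0.4, 1.6]
opening: 1.003
finger_force: 0.0
t 7.70 depth 90.7 lat 50.6 z-hub -72.9 yawerr 0.12deg F(n,m,z) -9.7 2.5 1.6
```

```bash
python3 - <<'E'
from h import *
s=telemetry.sense();P=np.load("P.npy");n=np.array([np.cos(P[2]),np.sin(P[2]),0]);m=np.array([-n[1],n[0],0])
print("F",s["wrist_force"].round(1),"M n,m,z",(s["moment"]@n).round(2),(s["moment"]@m).round(2),s["moment"][2].round(2))
im=viewer.capture("scene"); cv2.imwrite("pics/s3.png",cv2.resize(cv2.convertScaleAbs(im[110:240,210:330],alpha=1.6),None,fx=4.6,fy=4.6,interpolation=cv2.INTER_CUBIC)[:,:,::-1])
E
python3 -m handwheel '0 -.2 0 0 85.4;0 0 0 0 85.4;0 0 0 0 85.4'; python3 -c "
from h import *
loc();s=telemetry.sense();print(s['moment'])"
```

```text
F [-10.    0.4   1.6] M n,m,z 0.22 0.53 0.09
time: 8.05
position: [465.4, 23.0, 101.9]
tcp_rot: [1.975, 2.44, 0.003]
wrist_force: [0.1, -0.1, -0.0]
opening: 0.999
finger_force: 0.0
t 8.05 depth 99.4 lat 50.2 z-hub -73.1 yawerr 0.11deg F(n,m,z) 0.0 -0.1 -0.0
[-0.00309106 -0.00217698  0.00282438]
```

View pics/s3.png

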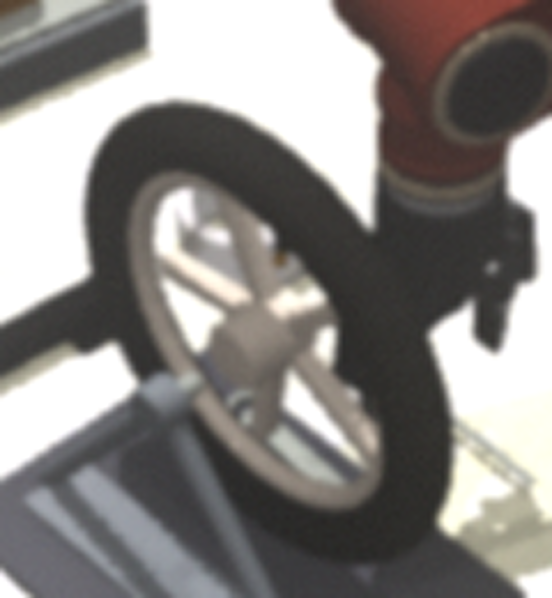

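```bash
cat >> h.py <<'E'
def fm():
    loc();s=telemetry.sense();P=np.load("P.npy");n=np.array([np.cos(P[2]),np.sin(P[2]),0]);m=np.array([-n[1],n[0],0])
    print("   M n %.2f m %.2f z %.2f"%(s["moment"]@n,s["moment"]@m,s["moment"][2]))
E
python3 -m handwheel '.2 0 -.26 0 85.4;0 0 0 0 85.4;0 .05 0 0 85.4;0 .05 0 0 85.4;0 0 0 0 85.4'>/dev/null; python3 -c "
from h import *
fm()"; python3 -m handwheel '0 .05 0 0 85.4;0 0 0 0 85.4'>/dev/null; python3 -c "
from h import *
fm()"
```

```text
t 8.55 depth 95.2 lat 60.8 z-hub -61.9 yawerr 0.13deg F(n,m,z) 0.7 -0.7 -1.3
   M n 0.02 m -0.01 z -0.00
t 8.75 depth 92.9 lat 60.7 z-hub -61.9 yawerr 0.12deg F(n,m,z) -0.4 0.6 -0.8
   M n -0.00 m 0.04 z 0.00
```

```bash
python3 -m handwheel '0 .05 0 0 85.4;0 0 0 0 85.4'>/dev/null; python3 -c "
from h import *
fm()"; python3 -m handwheel '0 .03 0 0 85.4;0 0 0 0 85.4'>/dev/null; python3 -c "
from h import *
fm()"
```

```text
t 8.95 depth 90.8 lat 60.8 z-hub -62.1 yawerr 0.12deg F(n,m,z) -1.6 0.5 -0.5
   M n 0.01 m 0.11 z -0.06
t 9.15 depth 91.1 lat 61.1 z-hub -62.5 yawerr 0.12deg F(n,m,z) -11.7 0.2 3.8
   M n 0.07 m 0.52 z -0.03
```

```bash
python3 -m handwheel '0 -.2 0 0 85.4;.02 0 -.4 0 85.4;0 0 0 0 85.4;0 .1 0 0 85.4;0 .06 0 0 85.4;0 0 0 0 85.4'>/dev/null; python3 -c "
from h import *
fm()"; python3 -m handwheel '0 .06 0 0 85.4;0 0 0 0 85.4'>/dev/null; python3 -c "
from h import *
fm()"
```

```text
t 9.75 depth 93.4 lat 62.4 z-hub -44.4 yawerr 0.14deg F(n,m,z) -6.3 0.4 -1.3
   M n 0.04 m 0.62 z 0.01
t 9.95 depth 93.6 lat 63.0 z-hub -46.0 yawerr 0.14deg F(n,m,z) -17.9 1.0 0.9
   M n 0.10 m 1.49 z -0.01
```

```bash
python3 -m handwheel '0 -.4 0 0 85.4;0 0 .34 0 85.4;0 0 .34 0 85.4;0 0 0 0 85.4;0 0 0 0 85.4'>/dev/null
cat >> h.py <<'E'
def gray(c): return cv2.GaussianBlur(cv2.cvtColor(viewer.capture(c),cv2.COLOR_RGB2GRAY),(3,3),0).astype(np.float32)
def platefit(c="scene"):
    P=np.load("P.npy");g=gray(c);S=np.array([1,1,.01]);x0=P/S
    r=minimize(lambda z:plate_score(z*S,{c:g}),x0,method="Nelder-Mead",options=dict(initial_simplex=x0+np.array([[0,0,0],[8,0,0],[0,8,0],[0,0,4]])))
    print("plate",np.round(r.x*S,3),round(r.fun,1))
# wheel turn since reference image, by polar correlation of rectified scene view
def polar(g,P,x=-36,rs=np.arange(35,92,3)):
    a=np.radians(np.arange(-180,180,1.))
    X=np.vstack([np.c_[np.full(len(a),x),np.sin(a)*r,175-np.cos(a)*r] for r in rs])
    return samp(g,proj("scene",st(P,X))).reshape(len(rs),-1)
E
python3 - <<'E'
from h import *
fm();platefit("scene");P=np.load("P.npy")
g0=cv2.GaussianBlur(cv2.imread("pics/scene0.png",0),(3,3),0).astype(np.float32);g1=gray("scene")
a,b=polar(g0,P),polar(g1,P)
for lo,hi in [(-180,-60),(-60,60),(60,180)]:
    A=a[:,lo+180:hi+180]
    e=[(np.abs(A[:,15:-15]-b[:,lo+180+15+k:hi+180-15+k]).mean().round(2),k) for k in range(-15,16)];print(lo,sorted(e)[:3],e[15])
E
```

```text
t 10.45 depth 108.2 lat 61.9 z-hub -76.3 yawerr 0.13deg F(n,m,z) 0.4 -0.3 -0.5
   M n -0.00 m -0.08 z 0.02
plate [ 6.01756e+02 -2.10000e-02  2.07000e-01] -56.9
-180 [(np.float32(16.32), -8), (np.float32(16.38), -9), (np.float32(16.52), -10)] (np.float32(23.58), 0)
-60 [(np.float32(14.18), -5), (np.float32(14.2), -6), (np.float32(14.24), -7)] (np.float32(16.14), 0)
60 [(np.float32(17.88), -6), (np.float32(18.01), -7), (np.float32(18.09), -5)] (np.float32(20.3), 0)
```

```bash
python3 -m handwheel '0 0 .24 0 85.4;0 .25 0 0 85.4;0 0 0 0 85.4'>/dev/null; python3 -c "
from h import *
fm()"; for i in 1 ; do python3 -m handwheel '0 .06 0 0 85.4;0 0 0 0 85.4'>/dev/null; python3 -c "
from h import *
fm()"; done; python3 -m handwheel '0 .06 0 0 85.4;0 0 0 0 85.4'>/dev/null; python3 -c "
from h import *
fm()"
```

```text
t 10.85 depth 96.4 lat 62.0 z-hub -89.0 yawerr 0.13deg F(n,m,z) -3.4 -0.6 -0.2
   M n 0.03 m 0.32 z -0.05
t 11.05 depth 96.5 lat 62.1 z-hub -89.9 yawerr 0.11deg F(n,m,z) -15.4 -0.5 2.5
   M n -0.07 m 1.31 z -0.11
t 11.25 depth 96.9 lat 62.6 z-hub -91.5 yawerr 0.11deg F(n,m,z) -24.1 2.1 3.3
   M n 0.12 m 2.38 z -0.11
```

```bash
python3 -m handwheel '0 -.4 0 0 85.4;0 0 0 0 85.4;0 0 0 0 85.4'>/dev/null
python3 - <<'E'
from h import *
fm();platefit("scene");P=np.load("P.npy")
g0=cv2.GaussianBlur(cv2.cvtColor(cv2.imread("pics/scene0.png"),cv2.COLOR_BGR2GRAY),(3,3),0).astype(np.float32);im=viewer.capture("scene")
def rec(im,x,R=115,N=380):
    g=np.linspace(-R,R,N);Y,Z=np.meshgrid(g,-g);uv=proj("scene",st(P,np.c_[np.full(Y.size,x),Y.ravel(),175+Z.ravel()])).astype(np.float32).reshape(N,N,2)
    return cv2.remap(im,uv[...,0],uv[...,1],cv2.INTER_CUBIC)
a=rec(cv2.imread("pics/scene0.png"),-40);b=rec(im[:,:,::-1].copy(),-40)
cv2.imwrite("pics/r2.png",cv2.convertScaleAbs(np.hstack([a,b]),alpha=1.5))
E
```

```text
t 11.55 depth 108.8 lat 61.6 z-hub -87.4 yawerr 0.11deg F(n,m,z) -0.1 -0.2 -0.3
   M n 0.02 m -0.00 z 0.03
plate [ 6.01878e+02 -1.67000e-01  2.08000e-01] -56.6
```

View pics/r2.png

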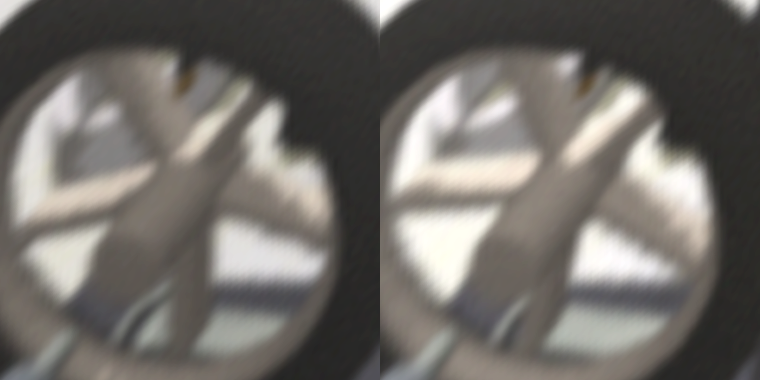

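```bash
cat >> h.py <<'E'
def turn(name,ref="ref"):
    P=np.load("P.npy");g=gray("scene");np.save(name+".npy",g)
    a=np.radians(np.arange(-180,180,1.));rs=np.arange(40,85,3)
    f=lambda g:samp(g,proj("scene",st(P,np.vstack([np.c_[np.full(len(a),-36),np.sin(a)*r,187-np.cos(a)*r] for r in rs])))).reshape(len(rs),-1)
    A,B=f(np.load(ref+".npy")),f(g);sel=np.arange(60,300) # avoid the top
    sel=np.r_[110:200]
    e=[(np.corrcoef(A[:,sel].ravel(),B[:,(sel+k)%360].ravel())[0,1].round(3),k) for k in range(-40,41)]
    print("turn vs",ref,sorted(e)[::-1][:3])
E
python3 -m handwheel '0 0 -.31 0 85.4;0 .2 0 0 85.4;0 .13 0 0 85.4;0 0 0 0 85.4'>/dev/null; python3 -c "
from h import *
g=cv2.GaussianBlur(cv2.cvtColor(cv2.imread('pics/scene0.png'),cv2.COLOR_BGR2GRAY),(3,3),0).astype(np.float32);np.save('ref.npy',g)
fm();turn('g1')"; python3 -m handwheel '0 0 .1 0 85.4;0 0 .1 0 85.4;0 0 .1 0 85.4;0 0 .1 0 85.4;0 0 0 0 85.4'>/dev/null; python3 -c "
from h import *
fm();turn('g2');turn('g2','g1')"
```

```text
t 12.05 depth 91.8 lat 61.7 z-hub -72.4 yawerr 0.15deg F(n,m,z) 0.7 -0.0 -0.2
   M n -0.03 m -0.04 z 0.04
turn vs ref [(np.float64(0.858), -5), (np.float64(0.856), -4), (np.float64(0.853), -6)]
t 12.60 depth 94.2 lat 62.1 z-hub -93.5 yawerr 0.13deg F(n,m,z) -2.0 0.2 -0.1
   M n 0.09 m 0.23 z 0.00
turn vs ref [(np.float64(0.72), -6), (np.float64(0.72), -7), (np.float64(0.717), -5)]
turn vs g1 [(np.float64(0.941), -3), (np.float64(0.938), -4), (np.float64(0.936), -2)]
```

```bash
python3 -m handwheel '0 -.55 0 0 85.4;-.535 0 -.233 0 85.4;-.535 0 -.233 0 85.4;-.535 0 -.233 0 85.4;-.535 0 -.233 0 85.4;0 0 0 0 85.4;0 .25 0 0 85.4;0 .2 0 0 85.4;0 0 0 0 85.4'>/dev/null; python3 -c "
from h import *
fm();turn('g3');turn('g3','g1')"
```

```text
t 13.60 depth 97.0 lat -44.7 z-hub -45.9 yawerr 0.19deg F(n,m,z) -0.3 -0.3 -0.7
   M n 0.03 m 0.03 z 0.01
turn vs ref [(np.float64(0.731), -6), (np.float64(0.73), -7), (np.float64(0.727), -5)]
turn vs g1 [(np.float64(0.945), -3), (np.float64(0.941), -2), (np.float64(0.941), -4)]
```

```bash
python3 -m handwheel '0 .07 0 0 85.4;0 .06 0 0 85.4;0 0 0 0 85.4'>/dev/null; python3 -c "
from h import *
fm()"; python3 -m handwheel '.08 0 0 0 85.4;.08 0 0 0 85.4;.08 0 0 0 85.4;.08 0 0 0 85.4;0 0 0 0 85.4'>/dev/null; python3 -c "
from h import *
fm();turn('g4','g3')"
```

```text
t 14.00 depth 91.0 lat -45.1 z-hub -45.5 yawerr 0.14deg F(n,m,z) -0.0 0.0 0.7
   M n -0.02 m 0.00 z -0.03
t 14.50 depth 93.2 lat -31.0 z-hub -45.9 yawerr 0.02deg F(n,m,z) -9.6 -9.3 1.6
   M n -0.96 m 0.73 z -0.55
turn vs g3 [(np.float64(1.0), 0), (np.float64(0.996), -1), (np.float64(0.994), 1)]
```

```bash
python3 -m handwheel '-.24 0 0 0 85.4;0 0 -.17 0 85.4;0 0 0 0 85.4'>/dev/null; python3 -c "
from h import *
fm()"; python3 -m handwheel '.08 0 0 0 85.4;.08 0 0 0 85.4;.08 0 0 0 85.4;0 0 0 0 85.4'>/dev/null; python3 -c "
from h import *
fm();turn('g4','g3')"
```

```text
t 14.85 depth 90.3 lat -41.6 z-hub -35.4 yawerr 0.10deg F(n,m,z) -0.6 -0.4 -0.0
   M n 0.00 m -0.01 z 0.02
t 15.25 depth 93.1 lat -29.1 z-hub -38.1 yawerr 0.10deg F(n,m,z) -5.7 -4.9 -2.4
   M n -0.49 m 0.56 z -0.30
turn vs g3 [(np.float64(0.981), -1), (np.float64(0.981), -2), (np.float64(0.973), 0)]
```

```bash
python3 -m handwheel '-.2 0 0 0 85.4;0 -.5 0 0 85.4;0 0 0 0 85.4' >/dev/null; python3 -c "
from h import *
fm();turn('g4','g3')"
cat > plan.py <<'E'
import numpy as np
def margin(x,zb,fg,w,H):
    t=np.linspace(0,1,9);bx=np.r_[x-w+2*w*t,x-w+2*w*t,x-w+0*t,x+w+0*t];bz=np.r_[zb+0*t,zb+H+0*t,zb+H*t,zb+H*t]
    r=np.hypot(bx,bz);m=[(99-r).min(),(r-22).min()]
    for s in (-1,1):  # spoke at fg+s*36
        a=np.radians(fg+s*36);n=np.array([np.cos(a),np.sin(a)]) # d/dphi dir of (sin,-cos)
        m.append((-(s)*(bx*n[0]+bz*n[1])-7).min())
    cx=max(abs(x)-11,0);cz=0 if zb-45<0<zb else min(abs(zb),abs(zb-45));m.append(np.hypot(cx,cz)-22)
    return m
if __name__=="__main__":
  for w,H in [(11,62),(11,50),(9,56)]:
    print(w,H)
    for fg in range(96,-97,-12):
        best=max((min(margin(x,z,fg,w,H)),x,z) for x in range(-90,91,3) for z in range(-95,60,3))
        print(fg,np.round(best[0],1),best[1:],end=" | ")
    print()
E
python3 plan.py
```

```text
t 15.60 depth 117.5 lat -39.0 z-hub -37.6 yawerr 0.10deg F(n,m,z) -0.2 0.6 -0.7
   M n 0.03 m 0.01 z 0.00
turn vs g3 [(np.float64(0.979), -1), (np.float64(0.979), -2), (np.float64(0.972), -3)]
11 62
96 4.6 (75, -23) | 84 4.2 (75, -38) | 72 3.8 (66, -56) | 60 3.5 (54, -68) | 48 3.8 (39, -80) | 36 5.0 (24, -86) | 24 3.1 (15, -92) | 12 1.9 (9, -95) | 0 3.4 (0, -95) | -12 1.9 (-9, -95) | -24 3.1 (-15, -92) | -36 5.0 (-24, -86) | -48 3.8 (-39, -80) | -60 3.5 (-54, -68) | -72 3.8 (-66, -56) | -84 4.2 (-75, -38) | -96 4.6 (-75, -23) | 
11 50
96 8.8 (72, -17) | 84 7.9 (72, -32) | 72 7.2 (66, -50) | 60 7.1 (54, -62) | 48 8.3 (42, -71) | 36 9.0 (27, -80) | 24 7.3 (18, -86) | 12 7.0 (9, -89) | 0 7.0 (0, -89) | -12 7.0 (-9, -89) | -24 7.3 (-18, -86) | -36 9.0 (-27, -80) | -48 8.3 (-42, -71) | -60 7.1 (-54, -62) | -72 7.2 (-66, -50) | -84 7.9 (-72, -32) | -96 8.8 (-72, -17) | 
9 56
96 7.6 (75, -20) | 84 7.8 (75, -35) | 72 7.2 (66, -53) | 60 6.7 (54, -65) | 48 6.6 (42, -77) | 36 8.0 (24, -83) | 24 6.0 (18, -89) | 12 5.5 (9, -89) | 0 6.6 (0, -92) | -12 5.5 (-9, -89) | -24 6.0 (-18, -89) | -36 8.0 (-24, -83) | -48 6.6 (-42, -77) | -60 6.7 (-54, -65) | -72 7.2 (-66, -53) | -84 7.8 (-75, -35) | -96 7.6 (-75, -20) |
```

```bash
python3 -m handwheel '.57 0 .237 0 85.4;.57 0 .237 0 85.4;.57 0 .237 0 85.4;.57 0 .237 0 85.4;0 0 0 0 85.4;0 .25 0 0 85.4;0 .16 0 0 85.4;0 .08 0 0 85.4;0 0 0 0 85.4'>/dev/null; python3 -c "
from h import *
fm()"; python3 -m handwheel '0 .05 0 0 85.4;0 .03 0 0 85.4;0 0 0 0 85.4'>/dev/null; python3 -c "
from h import *
fm()"
```

```text
t 16.55 depth 91.1 lat 74.2 z-hub -84.0 yawerr 0.10deg F(n,m,z) -0.1 0.4 -0.5
   M n -0.03 m -0.05 z -0.06
t 16.85 depth 89.1 lat 74.9 z-hub -85.3 yawerr 0.11deg F(n,m,z) -2.4 1.0 -2.7
   M n 0.05 m 0.22 z 0.11
```

```bash
for i in 1 2 3; do python3 -m handwheel '0 0 0 0 85.4'>/dev/null; python3 -c "
from h import *
fm()"; done
```

```text
t 16.95 depth 89.0 lat 75.0 z-hub -85.4 yawerr 0.12deg F(n,m,z) -1.3 1.0 -2.5
   M n 0.09 m 0.28 z 0.08
t 17.05 depth 88.9 lat 75.0 z-hub -85.3 yawerr 0.12deg F(n,m,z) -1.6 0.6 -3.0
   M n 0.06 m 0.34 z 0.04
t 17.15 depth 88.9 lat 75.0 z-hub -85.3 yawerr 0.12deg F(n,m,z) -3.4 0.6 -3.9
   M n 0.10 m 0.41 z -0.01
```

Run:
```python
from plan import margin
import numpy as np
px=None
for w,H in [(11,62)]:
  for fg in range(96,-80,-6):
    c=[]
    for x in np.arange(-90,91,1.):
        for z in np.arange(-96,40,1.):
            m=margin(x,z,fg,w,H)   # rim,hub,A(s=-1),B(s=+1),finger-hub
            if -.7<m[2]<.7: c.append((min(m[0]-3,m[1],m[3]+0,m[4]),x,z,np.round(m,1)))
    b=max(c,key=lambda t:t[0]);print(fg,"A",fg-36,"lat",b[1],"TCPz",b[2]-58,"rim %.0f hub %.0f B %.0f"%(b[3][0],b[3][1],b[3][3]))
```

```text
96 A 60 lat 71.0 TCPz -85.0 rim 10 hub 38 B 7
90 A 54 lat 71.0 TCPz -93.0 rim 10 hub 38 B 6
84 A 48 lat 69.0 TCPz -101.0 rim 8 hub 36 B 6
78 A 42 lat 66.0 TCPz -108.0 rim 7 hub 33 B 4
72 A 36 lat 61.0 TCPz -115.0 rim 7 hub 28 B 4
66 A 30 lat 56.0 TCPz -122.0 rim 6 hub 23 B 4
60 A 24 lat 49.0 TCPz -127.0 rim 8 hub 17 B 4
54 A 18 lat 42.0 TCPz -132.0 rim 8 hub 11 B 5
48 A 12 lat 35.0 TCPz -137.0 rim 8 hub 7 B 5
42 A 6 lat 27.0 TCPz -141.0 rim 8 hub 4 B 6
36 A 0 lat 18.0 TCPz -145.0 rim 7 hub 4 B 8
30 A -6 lat 15.0 TCPz -146.0 rim 7 hub 4 B 6
24 A -12 lat 12.0 TCPz -147.0 rim 7 hub 5 B 5
18 A -18 lat 9.0 TCPz -148.0 rim 7 hub 6 B 4
12 A -24 lat 5.0 TCPz -149.0 rim 7 hub 7 B 4
6 A -30 lat 1.0 TCPz -150.0 rim 6 hub 8 B 4
0 A -36 lat -2.0 TCPz -150.0 rim 6 hub 8 B 3
-6 A -42 lat -6.0 TCPz -149.0 rim 6 hub 7 B 3
-12 A -48 lat -10.0 TCPz -148.0 rim 7 hub 6 B 4
-18 A -54 lat -14.0 TCPz -146.0 rim 8 hub 4 B 4
-24 A -60 lat -19.0 TCPz -145.0 rim 7 hub 4 B 6
-30 A -66 lat -24.0 TCPz -143.0 rim 7 hub 4 B 8
-36 A -72 lat -29.0 TCPz -140.0 rim 8 hub 5 B 11
-42 A -78 lat -33.0 TCPz -137.0 rim 9 hub 6 B 7
-48 A -84 lat -40.0 TCPz -132.0 rim 9 hub 9 B 6
-54 A -90 lat -47.0 TCPz -127.0 rim 9 hub 15 B 6
-60 A -96 lat -53.0 TCPz -122.0 rim 8 hub 20 B 5
-66 A -102 lat -59.0 TCPz -117.0 rim 8 hub 26 B 5
-72 A -108 lat -64.0 TCPz -110.0 rim 8 hub 31 B 5
-78 A -114 lat -68.0 TCPz -102.0 rim 9 hub 35 B 6
```

```bash
python3 -m handwheel '-.06 0 .06 0 85.4;-.03 0 .08 0 85.4;-.03 .04 .09 0 85.4;0 .04 .09 0 85.4;0 0 0 0 85.4'>/dev/null; python3 -c "
from h import *
fm();turn('g5','g4')"
```

```text
t 17.65 depth 83.7 lat 68.6 z-hub -100.9 yawerr 0.11deg F(n,m,z) -1.0 0.2 -0.2
   M n -0.00 m 0.04 z -0.01
turn vs g4 [(np.float64(0.999), 0), (np.float64(0.995), -1), (np.float64(0.994), 1)]
```

```bash
python3 -m handwheel '-.03 0 .07 0 85.4;-.03 0 .07 0 85.4;0 0 0 0 85.4'>/dev/null; python3 -c "
from h import *
fm();turn('g5','g4')";python3 -m handwheel '-.05 0 .07 0 85.4;-.05 0 .07 0 85.4;0 0 0 0 85.4'>/dev/null; python3 -c "
from h import *
fm();turn('g5','g4')"
```

```text
t 18.00 depth 83.8 lat 65.8 z-hub -107.5 yawerr 0.13deg F(n,m,z) 1.6 1.0 1.4
   M n 0.18 m -0.13 z 0.07
turn vs g4 [(np.float64(0.997), 0), (np.float64(0.993), -1), (np.float64(0.992), 1)]
t 18.35 depth 84.5 lat 60.7 z-hub -115.2 yawerr 0.11deg F(n,m,z) 0.1 1.6 0.9
   M n 0.13 m -0.09 z 0.13
turn vs g4 [(np.float64(0.992), 0), (np.float64(0.987), 1), (np.float64(0.987), -1)]
```

Run:
```python
from h import *
a=viewer.capture("scene")[115:240,215:325];b=viewer.capture("wrist")[150:420,300:560]
a=cv2.resize(cv2.convertScaleAbs(a,alpha=1.7),(396,450),interpolation=cv2.INTER_CUBIC);b=cv2.resize(cv2.convertScaleAbs(b,alpha=2.2,beta=15),(400,450),interpolation=cv2.INTER_CUBIC)
cv2.imwrite("pics/m.png",np.hstack([a,b])[:,:,::-1])
```

```text
(no output)
```

View pics/m.png

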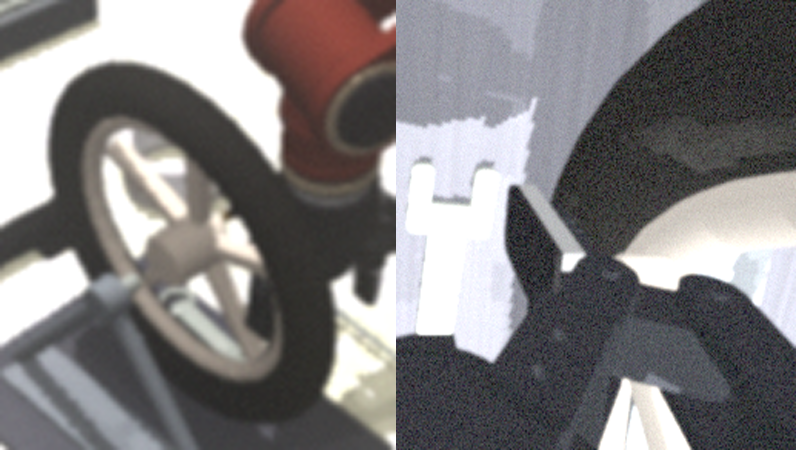

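Run:
```python
from h import *
P=np.load("P.npy")
def ang(a,s,o,dz): # centre shift dz in wheel plane
    r,t=back("scene",(a[0]/s+o[0]-.5,a[1]/s+o[1]-.5),P,-36);y=r*np.sin(np.radians(t));z=-r*np.cos(np.radians(t))-dz
    return round(np.degrees(np.arctan2(y,-z))),round(np.hypot(y,z))
for dz in (0,8,14):
    print(dz,"old",[ang(a,5,(215,120),dz) for a in [(225,190),(185,255),(280,390),(355,375),(320,278),(268,220)]])
    print("  now",[ang(a,3.6,(215,115),dz) for a in [(197,185),(145,180),(235,330),(240,250),(222,222),(263,300)]])
im=viewer.capture("scene").astype(int);H=cv2.cvtColor(im.astype(np.uint8),cv2.COLOR_RGB2HSV)
for n,I in [("old",cv2.imread("pics/scene0.png")[:,:,::-1].astype(np.uint8)),("now",im.astype(np.uint8))]:
    h=cv2.cvtColor(I.copy(),cv2.COLOR_RGB2HSV);v=[(int(x),int(y)) for y,x in np.argwhere((h[...,1]>110)&(h[...,0]<25)&(h[...,2]>50)) if 235<x<295 and 140<y<225];print(n,len(v),np.mean(v,0) if v else "")
```

```text
0 old [(-156, 78), (-91, 68), (9, 49), (96, 67), (145, 71), (178, 72)]
  now [(175, 67), (-122, 62), (39, 71), (123, 61), (146, 58), (90, 75)]
8 old [(-154, 71), (-84, 68), (8, 57), (89, 67), (141, 65), (178, 64)]
  now [(174, 59), (-116, 58), (35, 77), (117, 57), (141, 51), (84, 75)]
14 old [(-151, 65), (-79, 69), (7, 63), (84, 67), (137, 60), (178, 58)]
  now [(173, 53), (-110, 56), (33, 82), (111, 54), (137, 47), (79, 76)]
old 0 
now 0
```

```bash
cat >> h.py <<'E'
def spokefit(g):
    P=np.load("P.npy");gx=cv2.Sobel(g,cv2.CV_32F,1,0);gy=cv2.Sobel(g,cv2.CV_32F,0,1);r=np.linspace(32,90,40);S=[]
    for d in np.arange(0,72,1.):
        t=0
        for i in range(5):
            a=np.radians(d+72*i)
            for x in (-36,-52):
              for o in (-7,7):
                uv=proj("scene",st(P,spoke_pts(a,r,o,x)));T=uv[-1]-uv[0];T/=np.linalg.norm(T)
                t+=np.abs(-samp(gx,uv)*T[1]+samp(gy,uv)*T[0]).clip(0,150).mean()
        S.append(t)
    S=np.array(S);o=np.argsort(-S)[:4];print("spokes mod 72:",[(int(k),round(float(S[k]))) for k in o],"median",round(float(np.median(S))))
E
python3 - <<'E'
from h import *
for n in ["ref","g1","g2","g3","g4"]: print(n);spokefit(np.load(n+".npy"))
print("now");spokefit(gray("scene"))
E
python3 -m handwheel '-.05 0 .07 0 85.4;-.05 0 .07 0 85.4;-.07 0 .05 0 85.4;-.07 0 .05 0 85.4;-.07 0 .05 0 85.4;-.07 0 .05 0 85.4;0 0 0 0 85.4'>/dev/null; python3 -c "
from h import *
fm();spokefit(gray('scene'))"
```

```text
ref
spokes mod 72: [(68, 1387), (69, 1387), (67, 1346), (70, 1337)] median 1097
g1
spokes mod 72: [(1, 1453), (2, 1448), (0, 1438), (3, 1427)] median 1311
g2
t 19.25 depth 84.6 lat 41.3 z-hub -132.3 yawerr 0.08deg F(n,m,z) -1.2 0.2 -0.0
   M n 0.01 m -0.06 z 0.05
spokes mod 72: [(8, 1302), (9, 1298), (7, 1289), (10, 1281)] median 1142Traceback (most recent call last):
  File "<stdin>", line 2, in <module>
  File "h.py", line 77, in spokefit
    uv=proj("scene",st(P,spoke_pts(a,r,o,x)));T=uv[-1]-uv[0];T/=np.linalg.norm(T)
  File "h.py", line 5, in proj
    k=viewer.calibration(c); E=k["extrinsics"]; q=np.atleast_2d(P)@E[:3,:3].T+E[:3,3]; q=q@k["K"].T; return q[:,:2]/q[:,2:]
ValueError: time passes only in moves, steps and waits
```

```bash
sed -i 's/^def proj(c,P):/_C={}\ndef proj(c,P):\n    if c not in _C: _C[c]=viewer.calibration(c)/; s/    k=viewer.calibration(c); E=k\["extrinsics"\]; q=/    k=_C[c]; E=k["extrinsics"]; q=/' h.py
python3 -m handwheel '-.07 0 .05 0 85.4;-.07 0 .05 0 85.4;-.08 0 .04 0 85.4;-.08 0 .04 0 85.4;-.09 0 .04 0 85.4;-.09 0 .04 0 85.4;0 0 0 0 85.4'>/dev/null; python3 -c "
from h import *
fm();spokefit(gray('scene'))"
python3 -m handwheel '-.06 0 .02 0 85.4;-.06 0 .02 0 85.4;-.07 0 .02 0 85.4;-.07 0 .02 0 85.4;0 0 0 0 85.4'>/dev/null; python3 -c "
from h import *
fm();spokefit(gray('scene'))"
```

```text
t 20.00 depth 84.2 lat 17.2 z-hub -145.1 yawerr 0.09deg F(n,m,z) 0.2 1.0 -0.1
   M n 0.08 m 0.01 z 0.08
spokes mod 72: [(69, 1391), (68, 1385), (70, 1356), (67, 1340)] median 1076
t 20.55 depth 84.6 lat 5.2 z-hub -149.3 yawerr 0.15deg F(n,m,z) -0.5 3.7 -2.7
   M n 0.30 m 0.16 z 0.35
spokes mod 72: [(55, 1385), (56, 1371), (68, 1367), (54, 1365)] median 1179
```

```bash
python3 -m handwheel '-.07 0 .01 0 85.4;-.07 0 .01 0 85.4;-.08 0 -.02 0 85.4;-.08 0 -.02 0 85.4;0 0 0 0 85.4'>/dev/null; python3 -c "
from h import *
fm();spokefit(gray('scene'))"
python3 -m handwheel '-.08 0 -.03 0 85.4;-.1 0 -.03 0 85.4;-.1 0 -.05 0 85.4;-.1 0 -.05 0 85.4;0 0 0 0 85.4'>/dev/null; python3 -c "
from h import *
fm();spokefit(gray('scene'))"
```

```text
t 21.10 depth 84.7 lat -9.9 z-hub -148.4 yawerr 0.13deg F(n,m,z) 1.6 4.6 -3.9
   M n 0.28 m 0.17 z 0.33
spokes mod 72: [(45, 1270), (46, 1263), (44, 1262), (48, 1261)] median 1145
t 21.65 depth 84.1 lat -29.7 z-hub -139.8 yawerr 0.07deg F(n,m,z) 3.1 2.3 -5.0
   M n 0.10 m 0.28 z 0.12
spokes mod 72: [(1, 1287), (0, 1278), (2, 1274), (71, 1247)] median 1113
```

```bash
python3 -m handwheel '-.1 0 -.07 0 85.4;-.11 0 -.08 0 85.4;-.13 0 -.1 0 85.4;-.13 0 -.1 0 85.4;0 0 0 0 85.4'>/dev/null; python3 -c "
from h import *
fm();spokefit(gray('scene'))"
python3 -m handwheel '-.06 0 -.05 0 85.4;-.06 0 -.05 0 85.4;0 0 0 0 85.4'>/dev/null; python3 -c "
from h import *
fm();spokefit(gray('scene'))"
```

```text
t 22.20 depth 82.1 lat -55.0 z-hub -119.9 yawerr 0.03deg F(n,m,z) -0.1 -1.5 -3.1
   M n -0.10 m 0.22 z -0.08
spokes mod 72: [(51, 1475), (50, 1472), (52, 1450), (49, 1444)] median 1251
t 22.55 depth 83.6 lat -59.5 z-hub -116.7 yawerr 0.09deg F(n,m,z) -0.3 -3.8 -6.4
   M n -0.24 m 0.37 z -0.22
spokes mod 72: [(50, 1479), (49, 1478), (48, 1466), (51, 1451)] median 1251
```

```bash
python3 -m handwheel '-.03 0 -.08 0 85.4;-.03 0 -.08 0 85.4;0 0 0 0 85.4'>/dev/null; python3 -c "
from h import *
fm();spokefit(gray('scene'))"
python3 -m handwheel '-.02 0 -.06 0 85.4;0 0 0 0 85.4'>/dev/null; python3 -c "
from h import *
fm();spokefit(gray('scene'))"
```

```text
t 22.90 depth 82.6 lat -62.6 z-hub -107.6 yawerr 0.10deg F(n,m,z) 1.4 -3.3 -4.1
   M n -0.23 m 0.25 z -0.26
spokes mod 72: [(4, 1345), (5, 1342), (3, 1339), (2, 1334)] median 1244
t 23.15 depth 83.2 lat -63.2 z-hub -105.3 yawerr 0.11deg F(n,m,z) 0.4 -3.2 -3.8
   M n -0.26 m 0.28 z -0.22
spokes mod 72: [(3, 1354), (4, 1353), (5, 1344), (2, 1343)] median 1223
```

```bash
python3 -m handwheel '0 0 .06 0 85.4;0 -.4 0 0 85.4;0 -.6 0 0 85.4;0 -.6 0 0 85.4;0 0 0 0 85.4'>/dev/null
cat >> h.py <<'E'
def spokefit2(g,f,lo=0,hi=72):
    P=np.load("P.npy");gx=cv2.Sobel(g,cv2.CV_32F,1,0);gy=cv2.Sobel(g,cv2.CV_32F,0,1);r=np.linspace(32,92,50);S=[]
    for d in np.arange(lo,hi,2.):
        t=0
        for i in range(5):
            a=np.radians(d+72*i)
            for x in (-36,-52):
              for o in (-7,7):
                uv=f(st(P,spoke_pts(a,r,o,x)));T=uv[-1]-uv[0];T/=np.linalg.norm(T)
                t+=abs((-samp(gx,uv)*T[1]+samp(gy,uv)*T[0]).clip(-150,150).mean())
        S.append(round(float(t)))
    print(S)
E
python3 - <<'E'
from h import *
fm();g=gray("scene");spokefit(g);spokefit2(g,lambda X:proj("scene",X));spokefit2(np.load("ref.npy"),lambda X:proj("scene",X))
for c in ("scene",):
    r=finder.masks_of(c,"valve");print([(round(d["score"],2),np.round(np.array(d["box"])*[560,420,560,420]).tolist()) for d in r[:3]])
im=viewer.capture("scene").astype(int);sub=im[135:225,232:300];w=(sub[...,0]-sub[...,2]);i=np.argsort(-w.ravel())[:12]
print([(232+int(k%68),135+int(k//68),int(w.ravel()[k])) for k in i])
o=cv2.imread("pics/scene0.png")[:,:,::-1].astype(int)[135:225,232:300];w=o[...,0]-o[...,2];i=np.argsort(-w.ravel())[:8];print([(232+int(k%68),135+int(k//68),int(w.ravel()[k])) for k in i])
E
```

```text
t 23.70 depth 165.6 lat -62.3 z-hub -109.3 yawerr 0.07deg F(n,m,z) 0.4 -0.1 -0.8
   M n 0.03 m -0.02 z -0.04
spokes mod 72: [(49, 1313), (48, 1310), (50, 1298), (47, 1293)] median 1230
[861, 866, 860, 929, 981, 990, 986, 977, 1035, 1051, 1009, 958, 907, 890, 908, 955, 1039, 1096, 1075, 998, 959, 933, 917, 1043, 1121, 1095, 1010, 926, 842, 844, 855, 867, 896, 875, 843, 824]
[1008, 965, 1002, 959, 914, 798, 694, 651, 711, 700, 646, 620, 613, 606, 557, 528, 529, 559, 574, 554, 559, 603, 637, 665, 747, 797, 802, 809, 831, 861, 892, 949, 984, 1122, 1245, 1195]
[]
[(268, 199, 33), (267, 199, 31), (268, 198, 29), (268, 200, 28), (267, 198, 28), (267, 200, 26), (279, 180, 23), (268, 201, 23), (267, 201, 23), (280, 181, 23), (281, 191, 22), (280, 178, 22)]
[(268, 164, 25), (267, 164, 21), (268, 163, 20), (270, 176, 20), (268, 165, 20), (269, 164, 19), (258, 174, 19), (257, 174, 19)]
```

Run:
```python
from h import *
P=np.load("P.npy")
print([(d,proj("scene",st(P,spoke_pts(np.radians(d),68,0,-36)))[0].round(1).tolist()) for d in range(-30,31,6)])
print("initial",[(d,proj("scene",st(P,spoke_pts(np.radians(d),68,0,-36)))[0].round(1).tolist()) for d in range(160,200,6)])
```

```text
[(-30, [260.4, 192.3]), (-24, [262.0, 194.3]), (-18, [263.6, 196.2]), (-12, [265.3, 197.9]), (-6, [267.0, 199.5]), (0, [268.8, 201.0]), (6, [270.5, 202.2]), (12, [272.2, 203.3]), (18, [273.9, 204.1]), (24, [275.5, 204.8]), (30, [277.1, 205.2])]
initial [(160, [273.8, 170.0]), (166, [272.0, 168.1]), (172, [270.1, 166.3]), (178, [268.2, 164.8]), (184, [266.4, 163.5]), (190, [264.6, 162.4]), (196, [262.8, 161.5])]
```

```bash
python3 -m handwheel '.19 -.17 -.9 0 85.4;.19 -.17 -.9 0 85.4;.19 -.17 -.9 0 85.4;.19 -.17 -.9 0 85.4;.19 -.17 -.9 0 85.4;.19 -.17 -.9 0 85.4;.19 -.17 -.9 0 85.4'>/dev/null; python3 -m handwheel '0 0 0 -1 85.4;0 0 0 -1 85.4;0 0 0 -1 85.4;0 0 0 -1 85.4;0 0 0 -1 85.4;0 0 0 -1 85.4;0 0 0 -1 85.4;0 0 0 -1 85.4;0 0 0 -1 85.4;0 0 0 -1 85.4;0 0 0 -1 85.4;0 0 0 -1 85.4;0 0 0 -1 85.4;0 0 0 -1 85.4;0 0 0 -1 85.4;0 0 0 0 85.4;0 0 0 0 85.4;0 0 0 0 85.4'
python3 - <<'E'
from h import *
P=np.load("P.npy");E,K=wrist_E();im=viewer.capture("wrist");f=lambda X:projw(X,E,K)
g=cv2.GaussianBlur(cv2.cvtColor(im,cv2.COLOR_RGB2GRAY),(3,3),0).astype(np.float32)
spokefit2(g,f)
r=finder.masks_of("wrist","valve");print([(round(d["score"],2),np.round(np.array(d["box"])*[560,420,560,420]).tolist()) for d in r[:3]])
print([(d,f(st(P,spoke_pts(np.radians(d),66,0,-40)))[0].round(1).tolist()) for d in range(-12,13,4)])
print("foot",f(st(P,spoke_pts(0,99,0,-40)))[0],"hub",f(st(P,[[-63,0,175]]))[0])
u0,v0=f(st(P,spoke_pts(0,66,0,-40)))[0].astype(int);s=im[v0-25:v0+25,u0-35:u0+35].astype(int);w=s[...,0]-s[...,2];i=np.argsort(-w.ravel())[:14];print([(u0-35+int(k%70),v0-25+int(k//70),int(w.ravel()[k])) for k in i])
d=g[v0-14:v0+6:3,u0-20:u0+21:2];print(u0,v0);print(d.astype(int))
E
```

```text
time: 26.35
position: [354.1, -48.3, 381.4]
tcp_rot: [-0.328, 3.124, -0.0]
wrist_force: [-0.8, 1.4, -0.5]
opening: 0.997
finger_force: 0.0
[452, 355, 479, 470, 394, 367, 345, 363, 380, 442, 560, 680, 815, 784, 673, 850, 964, 927, 854, 689, 621, 717, 710, 575, 470, 370, 331, 379, 436, 478, 460, 388, 402, 459, 465, 472]
[(0.6, [160.0, 268.0, 28.0, 24.0])]
[(-12, [269.8, 310.2]), (-8, [272.6, 309.9]), (-4, [275.5, 309.7]), (0, [278.4, 309.7]), (4, [281.3, 309.7]), (8, [284.2, 309.9]), (12, [287.1, 310.2])]
foot [278.63247197 298.10624575] hub [277.94559574 323.83091048]
[(np.int64(276), np.int64(312), 60), (np.int64(276), np.int64(313), 60), (np.int64(275), np.int64(313), 55), (np.int64(275), np.int64(312), 53), (np.int64(276), np.int64(311), 50), (np.int64(276), np.int64(310), 48), (np.int64(275), np.int64(311), 45), (np.int64(277), np.int64(312), 44), (np.int64(276), np.int64(314), 43), (np.int64(277), np.int64(313), 41), (np.int64(275), np.int64(310), 40), (np.int64(275), np.int64(308), 39), (np.int64(276), np.int64(308), 39), (np.int64(275), np.int64(314), 38)]
278 309
[[ 18  15  15  18  19  23  24  25  23  26  27  24  25  24  24  20  19  20
   16  13  16]
 [ 42  48  54  60  64  66  69  63  50  51  67  73  71  70  70  69  65  61
   54  48  43]
 [ 85  90  93  96  99 100  98  67  23  22  67 101 105 105 104 101  99  97
   95  92  88]
 [105 107 109 111 113 113 109  73  22  16  63 107 114 115 114 113 111 112
  111 112 107]
 [104  98  93  91  85  80  75  53  38  38  47  66  73  72  75  76  83  89
   95  98  91]
 [ 99  96  96  97  93  91  86  82  63  56  63  80  82  80  79  78  80  77
   75  76  80]
 [ 86 101 114 119 119 118 117 111  91  84  96 112 116 118 116 114 110  86
   74  77  87]]
```

Run:
```python
from h import *
platefit("scene");platefit("top")
from bench import workorder
print(workorder.sign_off())
```

```text
plate [6.02409e+02 5.08000e-01 2.09000e-01] -56.3
plate [6.02277e+02 3.55000e-01 2.07000e-01] -58.4
the job is handed in; nothing more can be done
None
```

I've handed the job in: the valve is at the bottom with its stem about 4° (0.06 rad) off vertical against the 8.5° allowed, the stand is within 1 mm of where it was, and the arm is clear of the wheel. I pushed the spokes with the outer knuckle of one open finger, not the fingertip you asked for. The tool stays pointing straight down, and the knuckle sticks out past the fingertip and meets the wheel first. Several probing contacts pressed at up to about 24 N on what I took to be spokes and hub. I saw no sign of touching the tyre, rim or valve, but I couldn't measure contact on them separately, I didn't re-measure the other items on the table, and handing in gave no verdict.

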